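# Find the rattling module in a returned equipment case

## Task

Something rattles in this returned equipment case: swing its cover up until it stands open by itself, then feel with light sideways nudges which one of the four identical modules has come off its clips, without wrenching at those that are still held. Lift the loose module out and set it down gently, without dropping it, on its base and flat on the floor of the grey returns tray. Leave the cover open and the flask and the small carton where they are.

Things in the scene. Friction and masses are not known exactly. Their poses are not given: they have to be found in the camera images.
- case: grey sheet-steel equipment case, 210 mm (its x) by 460 mm (its y), 84 mm high, fixed to the bench, open on top under its cover. Origin: centre of its footprint at bench level; x points from its aluminium front panel (robot side) to its hinge side, y along its length, z up. Walls 4 mm thick
- case_floor (a point): centre of the case's inner floor, 12 mm above the bench. The four modules stand on it in a row along the case's y, about 92 mm apart (48 mm free between neighbours, about 65 mm between an end module and the end wall), within 12 mm of the middle in x
- cover (a joint): hinge of the cover, rad: 0 = shut, grows as the front edge swings up and over towards the case's +x; stop at 1.8. The hinge is stiff: the cover stays at any angle it is left at, and takes about 7 N at the handle to lift
- cover_handle (a point): middle of the cover's bar handle: a steel bar 12 mm thick and 120 mm long, parallel to the case's y, held 42 mm clear above the 3 mm cover sheet (bar centre 45 mm above the cover's underside), 25 mm in from the cover's front edge (on the shut cover; moves with the cover)
- cover_hinge (a point): middle of the cover's hinge axis, which runs along the case's y at the far (+x) top edge of the case; the handle bar is 185 mm from it along the sheet
- module_a: one of four identical power modules in a row on the case's floor: 100 mm long (its x, along the case's x), 44 mm wide (its y), 48 mm high; black body, finned aluminium top, grey terminal strip at its -x end. Origin: centre of its underside, z up. About 0.25 kg
- module_b: another of the four modules, as module_a. Three of the four, and not always those of the same place, are held by clips hidden underneath: nudged sideways they do not move at all; pulled up with more than about 15 N the clips give way and the module creeps up and stays there; it must not be drawn up more than 4 mm
- module_c: another of the four modules, as module_a
- module_d: another of the four modules, as module_a. One of the four has come off its clips: it looks just the same and stands in line with the others, but merely rests on the floor and slides when nudged sideways with 1 to 5 N
- tray: open grey plastic returns tray, 170 mm (its x) by 120 mm (its y), 30 mm high, walls and floor 4 mm thick, fixed. Origin: centre of its underside; z up
- flask: steel vacuum flask standing upright, 66 mm across, 222 mm high; origin at the centre of its base. Bystander
- small_carton: closed cardboard carton 110 x 70 x 60 mm; origin at the centre of its underside. Bystander

How it is judged (in metres and radians):
On the way, in this order (a step that is already met when the one before it is completed fails the run):
1. the cover is swung up to 1.4 rad or more (value of joint cover above 1.4 rad), for 0.2 s.
2. the loose module is lifted clear above the case's rim (z of any of module_a, module_b, module_c, module_d in the frame of case above 0.09 m), for 0.1 s.
3. the loose module is lowered into the tray, to within 12 mm of its floor, while still held in the fingers (((x of module_a in the frame of tray between -0.085 and 0.085 m and y of module_a in the frame of tray between -0.06 and 0.06 m and z of module_a in the frame of tray below 0.016 m and contact force between the fingers and module_a above 0.5 N) or (x of module_b in the frame of tray between -0.085 and 0.085 m and y of module_b in the frame of tray between -0.06 and 0.06 m and z of module_b in the frame of tray below 0.016 m and contact force between the fingers and module_b above 0.5 N) or (x of module_c in the frame of tray between -0.085 and 0.085 m and y of module_c in the frame of tray between -0.06 and 0.06 m and z of module_c in the frame of tray below 0.016 m and contact force between the fingers and module_c above 0.5 N) or (x of module_d in the frame of tray between -0.085 and 0.085 m and y of module_d in the frame of tray between -0.06 and 0.06 m and z of module_d in the frame of tray below 0.016 m and contact force between the fingers and module_d above 0.5 N))), for 0.05 s.
At the end, for the whole second after the job is handed in: the loose module rests on its base on the tray's floor (underside within 4 mm of the floor, tilted less than 0.1 rad, still), and the cover stands open at 1.35 rad or more (((x of module_a in the frame of tray between -0.085 and 0.085 m and y of module_a in the frame of tray between -0.06 and 0.06 m and z of module_a in the frame of tray below 0.008 m and angle between module_a's own z axis and vertical below 0.1 rad and linear speed of module_a below 0.02 m/s and angular speed of module_a below 0.1 rad/s) or (x of module_b in the frame of tray between -0.085 and 0.085 m and y of module_b in the frame of tray between -0.06 and 0.06 m and z of module_b in the frame of tray below 0.008 m and angle between module_b's own z axis and vertical below 0.1 rad and linear speed of module_b below 0.02 m/s and angular speed of module_b below 0.1 rad/s) or (x of module_c in the frame of tray between -0.085 and 0.085 m and y of module_c in the frame of tray between -0.06 and 0.06 m and z of module_c in the frame of tray below 0.008 m and angle between module_c's own z axis and vertical below 0.1 rad and linear speed of module_c below 0.02 m/s and angular speed of module_c below 0.1 rad/s) or (x of module_d in the frame of tray between -0.085 and 0.085 m and y of module_d in the frame of tray between -0.06 and 0.06 m and z of module_d in the frame of tray below 0.008 m and angle between module_d's own z axis and vertical below 0.1 rad and linear speed of module_d below 0.02 m/s and angular speed of module_d below 0.1 rad/s)) and value of joint cover above 1.35 rad); the robot touches nothing.
It fails at once if besides the loose module another one is drawn more than 4 mm out of its clips (distance of each of module_a, module_b from where it was at the start of the episode above 0.004 m or distance of each of module_a, module_c from where it was at the start of the episode above 0.004 m or distance of each of module_a, module_d from where it was at the start of the episode above 0.004 m or distance of each of module_b, module_c from where it was at the start of the episode above 0.004 m or distance of each of module_b, module_d from where it was at the start of the episode above 0.004 m or distance of each of module_c, module_d from where it was at the start of the episode above 0.004 m).
It fails at once if the flask or the small carton is moved more than 20 mm (distance of any of flask, small_carton from where it was at the start of the episode above 0.02 m).
It also fails if it takes over 72 s, if anything falls off the work surface, if the arm or the gripper's body presses on something with over 40 N, if the wrist force passes 120 N, or if a joint passes its speed limit or range.

## Robot

A 6-joint arm with a two-finger parallel gripper is mounted at the origin on the work surface. World frame = base frame: x ahead of the robot, y to its left, z up, the work surface at z = 0. Lengths are in mm, angles in rad, forces in N, time in s.
With the tool pointing down it reaches from about 350 to 775 mm from the base axis. Payload 7.3 kg.
Tool frame: the origin (TCP) lies between the finger pads; the fingertips stand 8 mm ahead of it and the grasp point (between the pads) lies 11 mm behind it; y points along the fingers, z is the direction in which the jaws open and shut, and the axes are right-handed (so a half turn about y gives the same grasp; the last joint's range is limited). The gripper opens to 92 mm and grips with 3 to 60 N. Pads are 19 mm wide; open, the fingers measure 130 mm over their backs; the gripper's body (75 mm by 190 mm) begins 47 mm behind the grasp point.
Start: joints at [-1.415, 0.342, 1.524, -0, 1.275, -0.146], TCP at [156.073, -501.284, 234.741] pointing down, gripper open.
Joint ranges: [-2.53, 2.53], [-0.77, 2.02], [0.04, 2.7], [-1, 4.14], [0.28, 2.66], [-3.11, 3.11]. Speed limits (rad/s): [2.57, 2.57, 3.14, 3.14, 3.14, 3.14].

## Interface

Orientations are given as [roll, pitch, yaw] about the fixed x, y, z axes, in that order (R = Rz(yaw) Ry(pitch) Rx(roll)).
In Python, from plant import bot, vision, job gives the robot as it stands. The module is installed in compiled form; this text tells all that it offers.
- The arm moves only by the tool arm_command, never from a script. Its argument "deltas" is a list of rows, each a list of 4 numbers: the shift along the tool's x, y, z in m, then the turn about the tool's y in degrees. In form: [[x, y, z, twist], ...]. A call has 1 to 5 rows; each row shifts and turns the commanded pose from where the row before left it, along the tool's axes as they then stand; what a row does not reach is not made up. A row lasts 1/10 s, in which the tool goes at most 50 mm and 8.59 degrees, less where a joint would pass 70% of its speed; a pose out of reach is approached as far as the arm can. A call is refused whole if a number of a shift passes 0.05 or a number of a turn 8.59, either way. A call with a gripper value outside its range is refused whole. "claw" is the closure in counts, from 0 (fully open) to 255 (shut), set as the call begins (left out, the last holds). The fingers move at their own pace and stop on an object; the grip force is fixed at half the most. Time passes only in rows, so rows that do not move let the fingers close. It gives the time, the measured TCP pose, the force and the opening at its end, in the units of the state.
- bot.get_obs(): the state, without advancing time (a new reading comes with each control period).
- vision.capture(name): name is "scene" or "top"; returns a dict with "img" (400x640x3 uint8, red, green, blue), "camera_matrix" (3x3 intrinsics, pixels), "world_to_cam" (4x4, takes a point from world to camera coordinates). Camera axes: x right, y down, z forward; pixel columns grow to the right and rows downward; lengths in mm; the calibration is good to about 2 mm. A picture is of the moment at which its call begins. There is no depth.
- job.close_job(): hands the job in, once; it reports no verdict.
Trained networks look in a picture, given as the dict that the camera call returned (one of the last four; its "shot" number tells which), for a name from the list of things; names that differ only in an ending like _2 or _b are one class to them, and where a whole thing is asked for, a point or a joint stands for the part that bears it (a point fixed in the world has none). Each returns a list of dicts, best first, with "confidence" (0 to 1); they miss things now and then, are a little off and sometimes report something else, mostly with a low value. They report only what shows in the picture. A call takes as long as a camera call.
- vision.find_in(picture, name): "xyz" ([x, y, z] in mm, in the coordinates of the camera as it stood for that picture, good to about 4 mm: the middle of the surface that is visible of it).
- vision.regions_of(picture, name): "mask" (400x640 bool, what is visible of it).
The state is a dict: "time": time; "joint_positions": joint angles; "dq": joint speeds; "tau": joint torques, N m; "tool_pos": TCP position; "tcp_rot": TCP orientation; "contact_force": force on the tool from outside, world axes, zero at the start; "moment": the same for the moment, N m; "grip_width": finger opening in mm.
Only numpy, scipy, OpenCV 4.12 (cv2) and the standard library are available. Lean on these libraries where they do the work, as an engineer would, in place of code of your own. Each camera call takes 0.05 s, during which the arm holds its last target. There are 200 camera calls.

## Working session

There is one attempt and no reset: what is moved stays moved. The work goes in short steps, Python scripts to look and compute and a tool call to move; the robot and the scene stay as the last step left them, time stands still between calls to the robot, and variables do not carry over. Pictures are saved under pics/ and viewed, about 8 in all and at most 12, crops included, and the job is handed in when it is done.

Besides the shell and the picture viewer there is one more tool, called as name(argument=value, ...) on one line, values as JSON. arm_command: Moves the arm, as the interface text tells. Its arguments: {"type":"object","properties":{"deltas":{"type":"array","items":{"type":"array","items":{"type":"number"}}},"claw":{"type":"number"}},"required":["deltas"]}

```bash
mkdir -p pics
cat > h.py <<'E'
from plant import bot, vision, job
import numpy as np, cv2
def world(p,xyz):
    M=np.linalg.inv(p["world_to_cam"]); return (M@np.r_[xyz,1])[:3]
def ray(p,uv,z):
    K=p["camera_matrix"];M=np.linalg.inv(p["world_to_cam"])
    d=M[:3,:3]@np.linalg.inv(K)@np.array([uv[0],uv[1],1.]);o=M[:3,3]
    return o+d*(z-o[2])/d[2]
def save(p,n): cv2.imwrite(f"pics/{n}.png",p["img"][:,:,::-1])
E
python3 - <<'E'
from h import *
np.set_printoptions(precision=1,suppress=True)
for c in("scene","top"):
    p=vision.capture(c);save(p,c+"1")
    print(c,np.linalg.inv(p["world_to_cam"])[:3,3])
    for n in["case","cover_handle","tray","flask","small_carton"]+(["cover_hinge"] if c=="top" else []):
        r=vision.find_in(p,n)
        print(n,[(world(p,q["xyz"]),round(q["confidence"],2)) for q in r[:2]])
    for n in ["cover_handle","tray"]:
        for q in vision.regions_of(p,n)[:1]:
            cs,_=cv2.findContours(q["mask"].astype(np.uint8),0,2);cc=max(cs,key=cv2.contourArea);print(n,"rect",cv2.minAreaRect(cc),q["confidence"])
print(bot.get_obs())
E
```

```text
scene [1030.6 -288.5  928. ]
case [(array([555.6,  86.8,  90.7]), 0.87)]
cover_handle [(array([540.6,  97.9,  92.5]), 0.77), (array([ 736.7, -283.2,  173.6]), 0.4)]
tray [(array([ 457. , -350.4,    0.1]), 0.56)]
flask [(array([ 734.2, -287.7,  172.2]), 0.61)]
small_carton [(array([555.7, 452.2,  58.3]), 0.64)]
cover_handle rect ((335.24224853515625, 174.67010498046875), (76.76016998291016, 177.9901885986328), 66.03751373291016) 0.64
tray rect ((164.4966278076172, 254.38189697265625), (65.43856811523438, 52.966224670410156), 52.8152961730957) 0.66
top [ 519.8   18.2 1321.4]
case [(array([527.8, 118.1,  90.9]), 0.8)]
cover_handle [(array([532.8, 115.6,  87.7]), 0.67)]
tray [(array([ 456.1, -350.1,   -0.3]), 0.79), (array([531.6, 117.6,  88.1]), 0.71)]
flask [(array([ 709.3, -267. ,  172.7]), 0.82)]
small_carton [(array([545.7, 466.1,  60.1]), 0.68)]
cover_hinge [(array([536.7, 115.7,  89.8]), 0.86)]
cover_handle rect ((287.13848876953125, 220.39230346679688), (177.24563598632812, 84.34362030029297), 7.125016689300537) 0.59
tray rect ((458.11212158203125, 249.9412841796875), (64.05514526367188, 46.660743713378906), 80.78897094726562) 0.68
{'time': 0.85, 'joint_positions': array([-1.4,  0.3,  1.5,  0. ,  1.3, -0.1]), 'dq': array([-0.,  0.,  0., -0., -0.,  0.]), 'tau': array([  0. , -43.1, -24.4,   0.1,   0. ,   0. ]), 'tool_pos': array([ 156.1, -501.3,  234.7]), 'tcp_rot': array([-1.6, -0. , -2.8]), 'contact_force': array([0. , 0.5, 0.1]), 'moment': array([ 0., -0.,  0.]), 'grip_width': 91.35216731262535}
```

View pics/scene1.png

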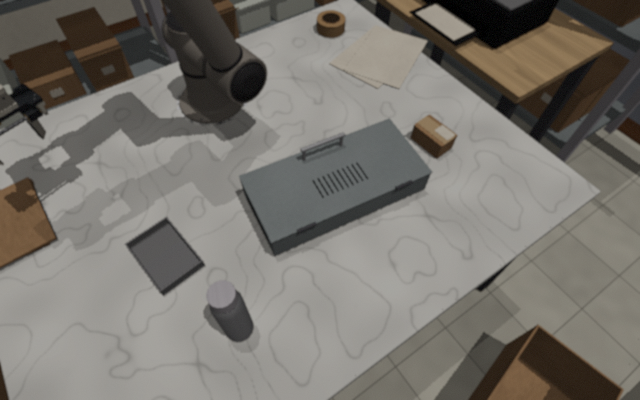

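View pics/top1.png

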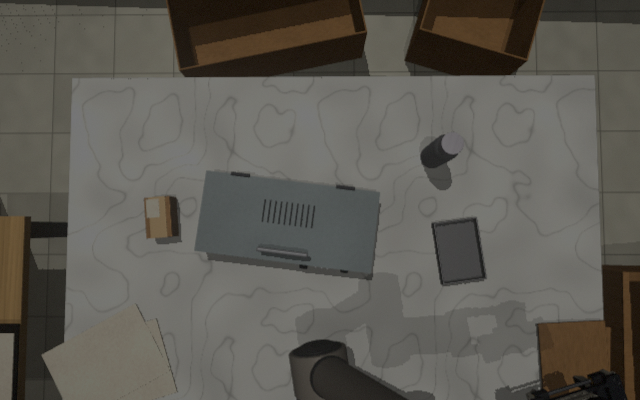

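Run:
```python
from h import *
from scipy.spatial.transform import Rotation as R
np.set_printoptions(precision=4,suppress=True)
o=bot.get_obs();print(o['tcp_rot']);print(R.from_euler('xyz',o['tcp_rot']).as_matrix())
```

```text
[-1.5707 -0.     -2.8398]
[[-0.9548  0.      0.2972]
 [-0.2972 -0.0001 -0.9548]
 [ 0.     -1.      0.0001]]
```

The scene view shows the shut grey case with its bar handle at about (322,147), the empty tray at (165,255), the flask at (230,310) and the carton at (435,135). In the top view the cover's corners are about (206,171), (381,190), (373,277) and (196,250), and the handle bar runs from (258,248) to (309,256). The tray is at (458,250).

Run:
```python
from h import *
np.set_printoptions(precision=1,suppress=True)
p=vision.capture("top")
crop=cv2.resize(p["img"][160:285,185:390,::-1],None,fx=3.9,fy=3.9,interpolation=cv2.INTER_CUBIC)
cv2.imwrite("pics/crop1.png",cv2.convertScaleAbs(crop,alpha=1.8))
for n,uv,z in[("c1",(206,171),87),("c2",(381,190),87),("c3",(373,270),87),("c4",(196,250),87),("h1",(258,247.5),129),("h2",(309,256),129)]: print(n,ray(p,uv,z))
for uv in [(432,222),(475,217),(485,279),(441,285)]: print("tray",ray(p,uv,30))
q=vision.regions_of(p,"flask")[0];s=vision.capture("scene")
```

```text
c1 [665.8 333.   87. ]
c2 [ 614.9 -129.6   87. ]
c3 [ 405.9 -107.3   87. ]
c4 [457.3 356.4  87. ]
h1 [465.9 187.4 129. ]
h2 [444.6  58.1 129. ]
tray [ 531.3 -275.1   30. ]
tray [ 545.  -392.4   30. ]
tray [ 376.9 -416.2   30. ]
tray [ 360.5 -297.1   30. ]
```

View pics/crop1.png

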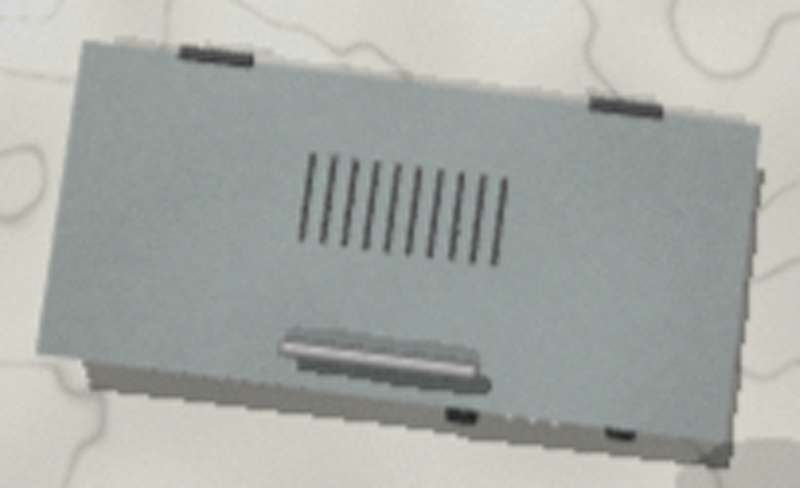

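The crop shows the cover's corners at crop pixels (83,42), (760,127), (722,438) and (38,353). The handle bar runs from (282,348) to (478,370).

Run:
```python
from h import *
np.set_printoptions(precision=1,suppress=True)
p=vision.capture("top")
f=lambda u,z: ray(p,(185+(u[0]+.5)/3.9024-.5,160+(u[1]+.5)/3.9-.5),z)[:2]
TL,TR,BR,BL=[f(u,86) for u in[(83,42),(760,127),(722,438),(38,353)]]
h=[f(u,131) for u in[(282,347),(478,370)]]
print(TL,TR,BR,BL,np.linalg.norm(TL-TR),np.linalg.norm(TL-BL),"handle",h,sum(h)/2,np.linalg.norm(h[0]-h[1]))
ey=(TL-TR+BL-BR);ey/=np.linalg.norm(ey);ex=np.array([ey[1],-ey[0]])
c=(TL+TR+BL+BR)/4
print("case c",c,"yaw",np.degrees(np.arctan2(ex[1],ex[0])),"handle pred",c-ex*80, "hinge",c+ex*105,"ex",ex.round(4))
# tray
t=[(531.3,-275.1),(545,-392.4),(376.9,-416.2),(360.5,-297.1)];t=np.array(t);print("tray",t.mean(0),np.degrees(np.arctan2(*(t[0]+t[1]-t[2]-t[3])[::-1])))
```

```text
[667.5 333.6] [ 609.2 -125.5] [400.8 -98.6] [456.9 361. ] 462.70560546456124 212.40893220958807 handle [array([463.2, 189.9]), array([448.5,  62.8])] [455.9 126.4] 127.88633808675377
case c [533.6 117.6] yaw -7.100905769424311 handle pred [454.2 127.5] hinge [637.8 104.6] ex [ 1.  -0.1]
tray [ 453.4 -345.2] 7.6965004566132835
```

```bash
cat >> h.py <<'E'
from scipy.spatial.transform import Rotation as R
def zang(o):
    z=R.from_euler('xyz',o['tcp_rot']).as_matrix()[:,2]; return np.degrees(np.arctan2(z[1],z[0]))
def plan(*wps,step=45,start=None):
    """wps: (x,y,z,zangle) mm/deg; prints rows in calls of 5"""
    o=bot.get_obs(); p=np.array(start[:3]) if start else np.array(o['tool_pos']); a=start[3] if start else zang(o)
    print("from",p.round(1),round(a,2)); rows=[]
    for w in wps:
        t=np.array(w[:3],float); da=(w[3]-a+180)%360-180
        n=int(max(np.ceil(np.linalg.norm(t-p)/step),np.ceil(abs(da)/8.5),1)); d=(t-p)/n
        for i in range(n):
            r=np.radians(a); z=np.array([np.cos(r),np.sin(r),0]); y=np.array([0,0,-1.]); x=np.cross(y,z)
            row=[round(float(v),4) for v in (d@x/1e3,d@y/1e3,d@z/1e3)]+[round(-da/n,2)]
            rows.append(row); a+=da/n
        p=t
    for i in range(0,len(rows),5): print(rows[i:i+5])
E
python3 -c "
from h import *
plan((420,-260,235,-40),(455,127,220,-7.1))"
```

```text
from [ 156.1 -501.3  234.7] -72.71
[[-0.0405, -0.0, -0.019, np.float64(-4.09)], [-0.0417, -0.0, -0.0161, np.float64(-4.09)], [-0.0428, -0.0, -0.013, np.float64(-4.09)], [-0.0436, -0.0, -0.01, np.float64(-4.09)], [-0.0442, -0.0, -0.0068, np.float64(-4.09)]]
[[-0.0445, -0.0, -0.0037, np.float64(-4.09)], [-0.0447, -0.0, -0.0005, np.float64(-4.09)], [-0.0446, -0.0, 0.0027, np.float64(-4.09)], [-0.0354, 0.0017, -0.0247, np.float64(-3.66)], [-0.0369, 0.0017, -0.0224, np.float64(-3.66)]]
[[-0.0383, 0.0017, -0.02, np.float64(-3.66)], [-0.0395, 0.0017, -0.0175, np.float64(-3.66)], [-0.0405, 0.0017, -0.0149, np.float64(-3.66)], [-0.0414, 0.0017, -0.0123, np.float64(-3.66)], [-0.0421, 0.0017, -0.0096, np.float64(-3.66)]]
[[-0.0426, 0.0017, -0.0069, np.float64(-3.66)], [-0.043, 0.0017, -0.0042, np.float64(-3.66)]]
```

arm_command(deltas=[[-0.0405,0,-0.019,-4.1],[-0.0417,0,-0.016,-4.1],[-0.0428,0,-0.013,-4.1],[-0.0436,0,-0.01,-4.1],[-0.0442,0,-0.007,-4.1]], claw=60)

```text
time: 1.55
tool_pos: [322.0, -349.0, 234.9]
tcp_rot: [-1.57, -0.0, -2.479]
contact_force: [-0.1, -0.5, -0.3]
grip_width: 70.4
```

arm_command(deltas=[[-0.0445,0,-0.004,-4.1],[-0.0447,0,-0.0005,-4.1],[-0.0446,0,0.0027,-4.1],[-0.0354,0.002,-0.0247,-3.7],[-0.037,0.002,-0.0224,-3.7]])

```text
time: 2.05
tool_pos: [427.7, -171.7, 230.4]
tcp_rot: [-1.571, 0.0, -2.135]
contact_force: [0.3, -0.2, 0.8]
grip_width: 70.1
```

arm_command(deltas=[[-0.0383,0.002,-0.02,-3.7],[-0.0395,0.002,-0.0175,-3.7],[-0.0405,0.002,-0.015,-3.7],[-0.0414,0.002,-0.0123,-3.7],[-0.042,0.002,-0.0096,-3.7]])

```text
time: 2.55
tool_pos: [445.4, 43.5, 220.9]
tcp_rot: [-1.57, 0.0, -1.813]
contact_force: [0.5, 0.5, -0.1]
grip_width: 70.2
```

arm_command(deltas=[[-0.0426,0.0017,-0.007,-3.7],[-0.043,0.0017,-0.004,-3.7],[0,0,0,0]])

```text
time: 2.85
tool_pos: [452.5, 132.1, 217.2]
tcp_rot: [-1.571, 0.001, -1.679]
contact_force: [-0.6, -1.2, 0.1]
grip_width: 70.3
```

```bash
python3 -c "
from h import *
print(bot.get_obs())
plan((455,127,170,-7.1),(455,127,122,-7.1))
p=vision.capture('scene');save(p,'s2')"
```

```text
{'time': 2.85, 'joint_positions': array([1.20352546e-01, 2.60046943e-01, 1.69330518e+00, 1.46069768e-03,
       1.18790725e+00, 2.28190845e-01]), 'dq': array([-0.08529541, -0.01697651,  0.02640707, -0.04257709,  0.00553293,
       -0.02686058]), 'tau': array([ 1.87382072e+00, -3.76392460e+01, -2.37977654e+01,  4.52585416e-01,
       -3.41633311e-02,  2.43658237e-01]), 'tool_pos': array([452.47528197, 132.10088866, 217.15919459]), 'tcp_rot': array([-1.57077860e+00,  1.39528907e-03, -1.67918011e+00]), 'contact_force': array([-0.58115214, -1.24406551,  0.07055412]), 'moment': array([ 0.01964603, -0.08340366, -0.04115092]), 'grip_width': 70.25630458780613}
from [452.5 132.1 217.2] -6.21
[[0.0024, 0.0236, 0.0015, np.float64(0.45)], [0.0024, 0.0236, 0.0015, np.float64(0.45)], [0.0, 0.024, 0.0, np.float64(-0.0)], [0.0, 0.024, 0.0, np.float64(-0.0)]]
```

arm_command(deltas=[[0.0025,0.0236,0.0015,0.45],[0.0025,0.0236,0.0015,0.45],[0,0.025,0,0],[0,0.025,0,0],[0,0,0,0]])

```text
time: 3.4
tool_pos: [453.2, 121.0, 117.7]
tcp_rot: [-1.577, -0.002, -1.704]
contact_force: [-0.0, -0.7, 0.6]
grip_width: 70.3
```

arm_command(deltas=[[0,0,0,0],[0,0,0,0],[0,0,0,0],[0,0,0,0],[0,0,0,0]], claw=255)

```text
time: 3.9
tool_pos: [455.3, 122.5, 120.6]
tcp_rot: [-1.57, 0.0, -1.702]
contact_force: [0.5, 0.1, -0.4]
grip_width: 34.9
```

```bash
python3 -c "
from h import *
print(bot.get_obs()['tool_pos'])
p=vision.capture('scene')
cv2.imwrite('pics/s3.png',cv2.resize(p['img'][60:260,200:450,::-1],None,fx=3,fy=3))"
```

```text
[455.34754968 122.54421113 120.64041033]
```

View pics/s3.png

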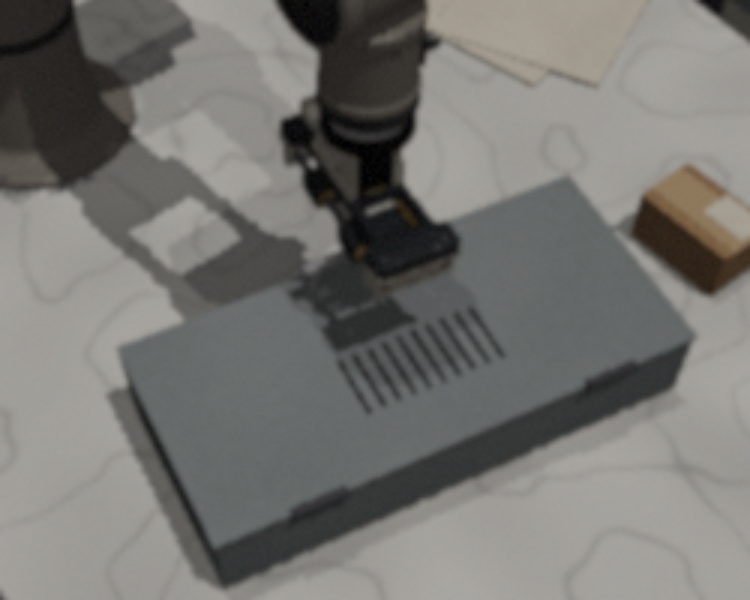

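The gripper is over the handle, near crop pixel (410,270). The fingers are still closing, so I'll let them finish.

arm_command(deltas=[[0,0,0,0],[0,0,0,0],[0,0,0,0],[0,0,0,0],[0,0,0,0]])

```text
time: 4.45
tool_pos: [454.9, 122.5, 120.0]
tcp_rot: [-1.571, -0.0, -1.702]
contact_force: [-1.9, 0.6, 1.4]
grip_width: 10.5
```

Run:
```python
from h import *
o=bot.get_obs();p0=o['tool_pos'];print(p0,zang(o),o['contact_force'],o['grip_width'])
f=lambda t:np.array([-185*np.cos(t)+45*np.sin(t),185*np.sin(t)+45*np.cos(t)])
ths=np.linspace(0,1.55,21)
P=[f(t) for t in ths]
for i in range(20): d=P[i+1]-P[i];print(f"th {ths[i+1]:.2f} [0,{-d[1]/1e3:.4f},{d[0]/1e3:.4f},0]")
```

```text
[454.85419931 122.54314623 120.04396952] -7.503913787546633 [-1.90874582  0.58823904  1.44301209] 10.547915400353268
th 0.08 [0,-0.0142,0.0040,0]
th 0.15 [0,-0.0138,0.0051,0]
th 0.23 [0,-0.0134,0.0062,0]
th 0.31 [0,-0.0129,0.0072,0]
th 0.39 [0,-0.0123,0.0082,0]
th 0.46 [0,-0.0116,0.0091,0]
th 0.54 [0,-0.0109,0.0100,0]
th 0.62 [0,-0.0101,0.0108,0]
th 0.70 [0,-0.0092,0.0115,0]
th 0.78 [0,-0.0083,0.0122,0]
th 0.85 [0,-0.0073,0.0128,0]
th 0.93 [0,-0.0063,0.0133,0]
th 1.01 [0,-0.0052,0.0138,0]
th 1.08 [0,-0.0042,0.0142,0]
th 1.16 [0,-0.0031,0.0144,0]
th 1.24 [0,-0.0019,0.0146,0]
th 1.32 [0,-0.0008,0.0147,0]
th 1.40 [0,0.0004,0.0147,0]
th 1.47 [0,0.0015,0.0147,0]
th 1.55 [0,0.0026,0.0145,0]
```

arm_command(deltas=[[0,-0.0142,0.004,0],[0,-0.0138,0.0051,0],[0,-0.0134,0.0062,0],[0,-0.0129,0.0072,0],[0,-0.0123,0.0082,0]])

```text
time: 4.95
tool_pos: [486.0, 118.5, 185.5]
tcp_rot: [-1.572, -0.0, -1.702]
contact_force: [7.4, 1.5, -16.3]
grip_width: 10.7
```

arm_command(deltas=[[0,-0.0116,0.0091,0],[0,-0.0109,0.01,0],[0,-0.0101,0.0108,0],[0,-0.0092,0.0115,0],[0,-0.0083,0.0122,0]])

```text
time: 5.45
tool_pos: [537.1, 111.9, 234.6]
tcp_rot: [-1.578, -0.0, -1.702]
contact_force: [-0.9, 2.8, -12.7]
grip_width: 10.5
```

arm_command(deltas=[[0,-0.0073,0.0128,0],[0,-0.0063,0.0133,0],[0,-0.0052,0.0138,0],[0,-0.0042,0.0142,0],[0,-0.0031,0.0144,0]])

```text
time: 5.95
tool_pos: [605.1, 103.3, 262.5]
tcp_rot: [-1.576, 0.0, -1.701]
contact_force: [-6.3, 2.7, 2.8]
grip_width: 11.1
```

arm_command(deltas=[[0,-0.0019,0.0146,0],[0,-0.0008,0.0147,0],[0,0.0004,0.0147,0],[0,0.0015,0.0147,0],[0,0.0026,0.0145,0]])

```text
time: 6.45
tool_pos: [678.8, 93.6, 261.7]
tcp_rot: [-1.572, 0.001, -1.701]
contact_force: [-4.5, 2.1, 7.3]
grip_width: 10.8
```

Run:
```python
from h import *
o=bot.get_obs();print(o['tool_pos'],zang(o),o['contact_force'],o['moment'],o['joint_positions'])
p=vision.capture('scene');save(p,'s4')
q=vision.capture('top');print([(world(q,r['xyz']),r['confidence']) for r in vision.find_in(q,'module_a')])
```

```text
[678.77426979  93.63359522 261.73755535] -7.470534129998402 [-4.47109632  2.13243225  7.32408511] [0.34201387 0.92572468 0.00395337] [2.49300981e-02 6.42068452e-01 9.55055420e-01 9.17277982e-04
 1.54603767e+00 1.55292649e-01]
[(array([507.866878  , -17.73750224,  56.47442253]), 0.89), (array([552.51459214, 263.70546056,  56.49210786]), 0.88), (array([574.5093149 ,  80.58636367,  50.10708434]), 0.48)]
```

View pics/s4.png

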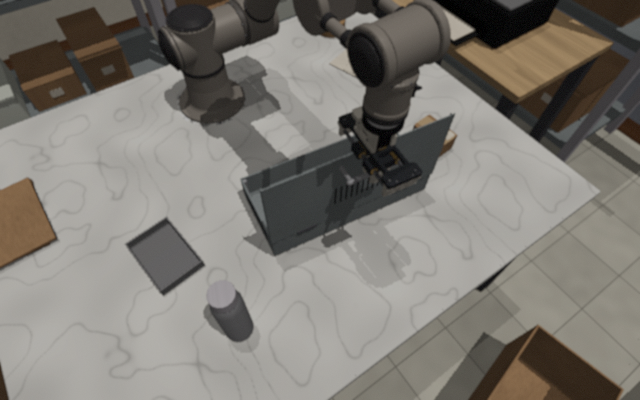

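arm_command(deltas=[[0,0.0037,0.014,0],[0,0,0,0],[0,0,0,0]])

```text
time: 6.9
tool_pos: [693.7, 91.5, 257.4]
tcp_rot: [-1.569, 0.001, -1.702]
contact_force: [5.3, 2.2, 0.0]
grip_width: 10.8
```

arm_command(deltas=[[0,0,0,0],[0,0,0,0],[0,0,0,0]], claw=185)

```text
time: 7.2
tool_pos: [692.5, 90.9, 257.2]
tcp_rot: [-1.572, -0.001, -1.702]
contact_force: [0.3, -0.1, -0.2]
grip_width: 24.3
```

arm_command(deltas=[[0,-0.02,0,0],[0,-0.03,0,0],[0,-0.035,0,0],[0,0,0,0]])

```text
time: 7.6
tool_pos: [693.9, 91.0, 348.4]
tcp_rot: [-1.561, 0.001, -1.702]
contact_force: [-0.4, -0.7, 0.8]
grip_width: 25.5
```

Run:
```python
from h import *
o=bot.get_obs();print(o['tool_pos'],o['contact_force'])
plan((500,-50,350,-7.1),(400,-200,300,-7.1))
```

```text
[693.92665543  91.00565488 348.41032341] [-0.42790026 -0.7294805   0.84981316]
from [693.9  91.  348.4] -7.52
[[0.0275, -0.0003, -0.029, np.float64(-0.07)], [0.0275, -0.0003, -0.029, np.float64(-0.07)], [0.0275, -0.0003, -0.029, np.float64(-0.07)], [0.0274, -0.0003, -0.0291, np.float64(-0.07)], [0.0274, -0.0003, -0.0291, np.float64(-0.07)]]
[[0.0274, -0.0003, -0.0291, np.float64(-0.07)], [0.0322, 0.01, -0.0161, np.float64(-0.0)], [0.0322, 0.01, -0.0161, np.float64(-0.0)], [0.0322, 0.01, -0.0161, np.float64(-0.0)], [0.0322, 0.01, -0.0161, np.float64(-0.0)]]
[[0.0322, 0.01, -0.0161, np.float64(-0.0)]]
```

arm_command(deltas=[[0.0275,0,-0.029,0],[0.0275,0,-0.029,0],[0.0275,0,-0.029,0],[0.0275,0,-0.029,0],[0.0275,0,-0.029,0]], claw=255)

```text
time: 8.1
tool_pos: [529.3, -27.0, 341.7]
tcp_rot: [-1.572, -0.0, -1.702]
contact_force: [0.4, -0.4, 0.7]
grip_width: 0.5
```

arm_command(deltas=[[0.0275,0,-0.029,0],[0.032,0.01,-0.016,0],[0.032,0.01,-0.016,0],[0.032,0.01,-0.016,0],[0.032,0.01,-0.016,0]])

```text
time: 8.6
tool_pos: [417.2, -169.0, 301.6]
tcp_rot: [-1.571, -0.0, -1.702]
contact_force: [-0.2, 0.1, 0.7]
grip_width: 0.3
```

Run:
```python
from h import *
np.set_printoptions(precision=1,suppress=True)
p=vision.capture('top')
c=np.array([533.6,117.6]);a=np.radians(-7.1);ex=np.array([np.cos(a),np.sin(a)]);ey=np.array([-ex[1],ex[0]])
for n in("module_a",):
  for r in vision.find_in(p,n):
    w=world(p,r['xyz']);print(w,(w[:2]-c)@ex,(w[:2]-c)@ey,r['confidence'])
  for r in vision.regions_of(p,n):
    cs,_=cv2.findContours(r["mask"].astype(np.uint8),0,2);q=cv2.minAreaRect(max(cs,key=cv2.contourArea));w=ray(p,q[0],60)[:2];print(q,w,(w-c)@ex,(w-c)@ey,r['confidence'])
img=cv2.convertScaleAbs(cv2.resize(p["img"][140:290,180:400,::-1],None,fx=3.5,fy=3.5,interpolation=cv2.INTER_CUBIC),alpha=1.8)
cv2.imwrite('pics/t5.png',img)
o=bot.get_obs();print(o['tool_pos'],o['joint_positions'])
```

```text
[533.3 161.6  56.7] -5.729733567923674 43.611428370227465 0.85
[553.3 251.   57.9] 3.0915556001325766 134.79958657640515 0.83
[509.5 -18.7  58.5] -7.118068199663873 -138.20656194981638 0.64
[536.9  69.1  58.7] 9.305264134249859 -47.66862404115275 0.57
((238.42022705078125, 214.5960235595703), (18.27716827392578, 35.10614776611328), 2.862405300140381) [550.9 250.6] 0.7318431692494088 134.15863957387106 0.93
((270.8299865722656, 220.6899871826172), (17.677669525146484, 35.0724983215332), 8.130102157592773) [534.5 163.2] -4.709216300049407 45.33609803687698 0.83
((338.2987976074219, 230.31097412109375), (16.343868255615234, 35.66938781738281), 6.34019136428833) [508.8 -17.9] -7.848156647815618 -137.5598343545394 0.72
[ 417.2 -169.2  301.5] [-0.6  0.2  1.6 -0.   1.4 -0.4]
```

View pics/t5.png

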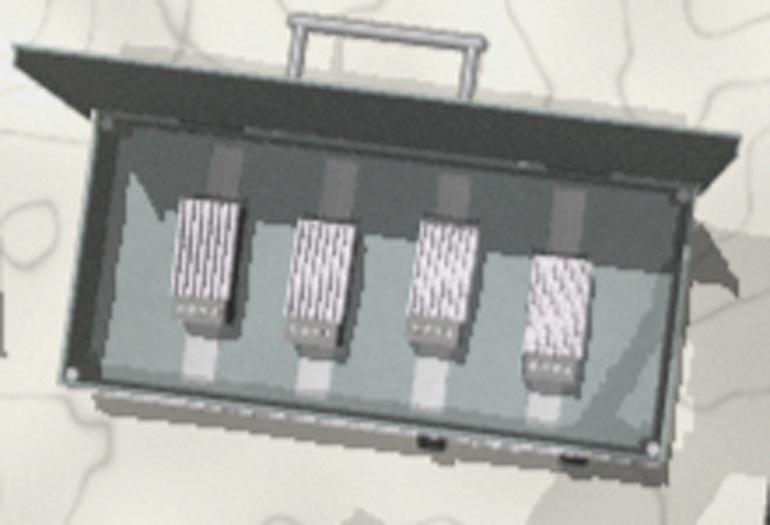

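The top view shows the cover standing open and four modules, at about (207,262), (320,288), (443,288) and (557,325) in the crop. All are clear and nothing else has moved. Next I'll probe the gap between the two right-hand modules.

Run:
```python
from h import *
plan((512,27.5,150,-7.1),(512,27.5,70,-7.1),(512,27.5,43,-7.1))
```

```text
from [ 417.2 -169.2  301.5] -7.72
[[-0.0346, 0.0253, 0.0112, np.float64(-0.1)], [-0.0346, 0.0253, 0.0113, np.float64(-0.1)], [-0.0346, 0.0253, 0.0114, np.float64(-0.1)], [-0.0345, 0.0253, 0.0114, np.float64(-0.1)], [-0.0345, 0.0253, 0.0115, np.float64(-0.1)]]
[[-0.0345, 0.0253, 0.0116, np.float64(-0.1)], [0.0, 0.04, 0.0, np.float64(-0.0)], [0.0, 0.04, 0.0, np.float64(-0.0)], [0.0, 0.027, 0.0, np.float64(-0.0)]]
```

arm_command(deltas=[[-0.0345,0.025,0.0113,-0.1],[-0.0345,0.025,0.0113,-0.1],[-0.0345,0.025,0.0113,-0.1],[-0.0345,0.025,0.0113,-0.1],[-0.0345,0.025,0.0115,-0.1]])

```text
time: 9.25
tool_pos: [497.5, -1.8, 176.6]
tcp_rot: [-1.57, 0.0, -1.692]
contact_force: [0.5, -0.2, 1.2]
grip_width: 0.3
```

arm_command(deltas=[[-0.0345,0.025,0.0115,-0.1],[0,0,0,0],[0,0.02,0,0],[0,0,0,0]])

```text
time: 9.65
tool_pos: [511.3, 29.4, 130.8]
tcp_rot: [-1.575, -0.0, -1.69]
contact_force: [-0.6, -0.3, 0.7]
grip_width: 0.0
```

arm_command(deltas=[[0,0.03,0,0],[0,0.03,0,0],[0,0.0275,0,0],[0,0,0,0],[0,0,0,0]])

```text
time: 10.15
tool_pos: [513.1, 28.3, 45.9]
tcp_rot: [-1.57, -0.0, -1.692]
contact_force: [-0.6, 0.4, -0.6]
grip_width: 0.2
```

arm_command(deltas=[[0.003,0,0,0],[0.002,0,0,0],[0.001,0,0,0],[0.001,0,0,0],[0,0,0,0]])

```text
time: 10.65
tool_pos: [511.9, 21.3, 45.2]
tcp_rot: [-1.57, -0.0, -1.692]
contact_force: [-0.2, 0.1, 0.3]
grip_width: 0.5
```

arm_command(deltas=[[0.002,0,0,0],[0.002,0,0,0],[0,0,0,0]])

```text
time: 10.95
tool_pos: [511.2, 17.3, 44.9]
tcp_rot: [-1.571, -0.0, -1.692]
contact_force: [0.4, 0.2, -0.4]
grip_width: 0.2
```

arm_command(deltas=[[0.001,0,0,0],[0.001,0,0,0],[0,0,0,0]])

```text
time: 11.25
tool_pos: [511.0, 15.4, 44.9]
tcp_rot: [-1.571, -0.0, -1.691]
contact_force: [-0.1, 0.6, -0.1]
grip_width: 0.4
```

arm_command(deltas=[[0.001,0,0,0],[0.001,0,0,0],[0,0,0,0]])

```text
time: 11.55
tool_pos: [510.9, 14.1, 44.9]
tcp_rot: [-1.571, 0.001, -1.692]
contact_force: [0.7, 4.6, -0.8]
grip_width: 0.4
```

arm_command(deltas=[[0.001,0,0,0],[0,0,0,0]])

```text
time: 11.75
tool_pos: [510.8, 14.0, 44.9]
tcp_rot: [-1.571, 0.002, -1.692]
contact_force: [1.0, 9.5, -1.0]
grip_width: 0.5
```

arm_command(deltas=[[-0.008,0,0,0],[-0.008,0,0,0],[-0.004,0,0,0],[-0.002,0,0,0],[0,0,0,0]])

```text
time: 12.25
tool_pos: [513.3, 34.6, 44.9]
tcp_rot: [-1.571, -0.0, -1.691]
contact_force: [-0.7, -0.5, -0.3]
grip_width: 0.2
```

arm_command(deltas=[[-0.001,0,0,0],[-0.001,0,0,0],[0,0,0,0]])

```text
time: 12.55
tool_pos: [513.6, 36.3, 44.9]
tcp_rot: [-1.571, -0.0, -1.692]
contact_force: [0.4, 0.1, -0.4]
grip_width: 0.2
```

arm_command(deltas=[[-0.001,0,0,0],[-0.001,0,0,0],[0,0,0,0]])

```text
time: 12.85
tool_pos: [513.8, 38.5, 44.9]
tcp_rot: [-1.571, -0.0, -1.691]
contact_force: [0.1, -0.1, -0.3]
grip_width: 0.3
```

arm_command(deltas=[[-0.001,0,0,0],[-0.001,0,0,0],[0,0,0,0]])

```text
time: 13.15
tool_pos: [514.0, 39.4, 44.9]
tcp_rot: [-1.571, -0.002, -1.691]
contact_force: [-0.3, -6.1, 0.9]
grip_width: 0.6
```

arm_command(deltas=[[-0.001,0,0,0],[0,0,0,0]])

```text
time: 13.35
tool_pos: [513.9, 39.5, 44.9]
tcp_rot: [-1.571, -0.003, -1.691]
contact_force: [-2.2, -11.7, 0.4]
grip_width: 0.5
```

arm_command(deltas=[[-0.001,0,0,0],[0,0,0,0]])

```text
time: 13.55
tool_pos: [514.0, 39.6, 45.0]
tcp_rot: [-1.571, -0.004, -1.691]
contact_force: [-2.4, -14.9, 2.4]
grip_width: 0.3
```

arm_command(deltas=[[0.012,0,0,0],[0,0,0,0],[0,-0.03,0,0],[0,-0.03,0,0],[0,0,0,0]])

```text
time: 14.05
tool_pos: [515.2, 30.7, 108.4]
tcp_rot: [-1.564, 0.001, -1.691]
contact_force: [1.1, 0.6, 0.7]
grip_width: 0.4
```

arm_command(deltas=[[-0.045,0,0,0],[-0.045,0,0,0],[-0.045,0,0,0],[-0.045,0,0,0],[0,0,0,0]])

```text
time: 14.55
tool_pos: [534.1, 214.4, 104.2]
tcp_rot: [-1.571, 0.002, -1.686]
contact_force: [0.8, 0.6, -0.2]
grip_width: 0.5
```

arm_command(deltas=[[0.005,0,0,0],[0,0.03,0,0],[0,0.03,0,0],[0,0,0,0],[0,0,0,0]])

```text
time: 15.05
tool_pos: [533.8, 202.8, 44.9]
tcp_rot: [-1.572, -0.001, -1.693]
contact_force: [0.5, 0.0, -0.4]
grip_width: 0.6
```

arm_command(deltas=[[0.005,0,0,0],[0.003,0,0,0],[0.001,0,0,0],[0,0,0,0]])

```text
time: 15.45
tool_pos: [534.3, 197.9, 46.6]
tcp_rot: [-1.567, 0.006, -1.693]
contact_force: [1.2, 15.3, -3.7]
grip_width: 0.3
```

arm_command(deltas=[[-0.01,0,0,0],[-0.01,0,0,0],[-0.007,0,0,0],[0,0,0,0]])

```text
time: 15.85
tool_pos: [536.3, 222.8, 45.2]
tcp_rot: [-1.57, 0.0, -1.69]
contact_force: [0.3, -0.7, 0.6]
grip_width: 0.2
```

arm_command(deltas=[[-0.002,0,0,0],[-0.001,0,0,0],[0,0,0,0]])

```text
time: 16.15
tool_pos: [536.4, 224.6, 44.9]
tcp_rot: [-1.571, -0.001, -1.692]
contact_force: [-0.3, -2.7, 1.5]
grip_width: 0.4
```

arm_command(deltas=[[-0.001,0,0,0],[-0.001,0,0,0],[0,0,0,0]])

```text
time: 16.45
tool_pos: [536.8, 227.0, 44.9]
tcp_rot: [-1.571, -0.0, -1.691]
contact_force: [0.5, -1.3, 0.5]
grip_width: 0.1
```

arm_command(deltas=[[-0.002,0,0,0],[-0.002,0,0,0],[0,0,0,0]])

```text
time: 16.75
tool_pos: [537.2, 231.4, 44.8]
tcp_rot: [-1.571, 0.0, -1.691]
contact_force: [-0.3, -0.7, -0.8]
grip_width: 0.5
```

arm_command(deltas=[[0.012,0,0,0],[0,0,0,0],[0,-0.03,0,0],[0,-0.035,0,0],[0,0,0,0]])

```text
time: 17.25
tool_pos: [538.4, 219.7, 114.5]
tcp_rot: [-1.563, 0.003, -1.692]
contact_force: [0.3, 0.0, 1.4]
grip_width: 0.7
```

Run:
```python
from h import *
plan((470,90,200,-97.1))
```

```text
from [538.4 219.7 114.5] -6.93
[[0.0125, -0.0078, -0.0047, np.float64(8.2)], [0.013, -0.0078, -0.0029, np.float64(8.2)], [0.0133, -0.0078, -0.001, np.float64(8.2)], [0.0133, -0.0078, 0.0009, np.float64(8.2)], [0.013, -0.0078, 0.0028, np.float64(8.2)]]
[[0.0125, -0.0078, 0.0046, np.float64(8.2)], [0.0117, -0.0078, 0.0063, np.float64(8.2)], [0.0107, -0.0078, 0.0079, np.float64(8.2)], [0.0095, -0.0078, 0.0094, np.float64(8.2)], [0.008, -0.0078, 0.0106, np.float64(8.2)]]
[[0.0064, -0.0078, 0.0117, np.float64(8.2)]]
```

arm_command(deltas=[[0,-0.01,-0.035,0],[0,-0.01,-0.03,0],[0.013,-0.008,-0.003,8.2],[0.0133,-0.008,-0.001,8.2],[0.0133,-0.008,0.001,8.2]], claw=60)

```text
time: 17.75
tool_pos: [457.2, 188.8, 153.8]
tcp_rot: [-1.571, -0.0, -2.126]
contact_force: [-0.4, -0.5, 0.5]
grip_width: 35.5
```

arm_command(deltas=[[0.013,-0.008,0.003,8.2],[0.0125,-0.008,0.0046,8.2],[0.0117,-0.008,0.0063,8.2],[0.0107,-0.008,0.008,8.2],[0.0095,-0.008,0.0094,8.2]])

```text
time: 18.25
tool_pos: [435.3, 125.6, 193.7]
tcp_rot: [-1.571, -0.001, -2.843]
contact_force: [-0.8, 0.9, 0.0]
grip_width: 69.5
```

arm_command(deltas=[[0.008,-0.008,0.0106,8.2],[0.0064,0,0.0117,8.2],[0,0,0.0117,8.2],[0,0,0,0]])

```text
time: 18.65
tool_pos: [426.9, 88.5, 201.6]
tcp_rot: [-1.571, -0.0, 3.014]
contact_force: [0.5, -0.2, -0.2]
grip_width: 70.2
```

Run:
```python
from h import *
np.set_printoptions(precision=1,suppress=True)
o=bot.get_obs();print(o['tool_pos'],zang(o),o['joint_positions'],o['grip_width'])
p=vision.capture('top')
c=np.array([533.6,117.6]);a=np.radians(-7.1);ex=np.array([np.cos(a),np.sin(a)]);ey=np.array([-ex[1],ex[0]])
for r in vision.find_in(p,"module_a"):
    w=world(p,r['xyz']);print(w,(w[:2]-c)@ex,(w[:2]-c)@ey,r['confidence'])
for r in vision.regions_of(p,"module_a"):
    cs,_=cv2.findContours(r["mask"].astype(np.uint8),0,2);q=cv2.minAreaRect(max(cs,key=cv2.contourArea));w=ray(p,q[0],58)[:2];print(q,w,(w-c)@ex,(w-c)@ey,r['confidence'])
img=cv2.convertScaleAbs(cv2.resize(p["img"][140:290,180:400,::-1],None,fx=3.5,fy=3.5,interpolation=cv2.INTER_CUBIC),alpha=1.8)
cv2.imwrite('pics/t6.png',img)
```

```text
[426.9  88.5 201.6] -97.28541923746066 [ 0.   0.2  1.8 -0.   1.1  1.7] 70.18835594989274
[508.3 -17.   57.1] -8.432644850053212 -136.73770055026492 0.88
[538.2  68.6  56.9] 10.66877122024693 -48.07686344795175 0.82
[535.7 162.5  57.8] -3.4145117199070802 44.791483485314906 0.7
[556.7 263.1  58.6] 4.939278769560673 147.21369036062464 0.63
[547.3 461.9  60.1] -28.93763611481749 343.32863093627236 0.45
((271.2161865234375, 220.2026824951172), (18.577085494995117, 36.16777801513672), 9.462322235107422) [535.9 162.4] -3.286729418973496 44.70399101270247 0.92
((338.17681884765625, 230.4085235595703), (16.56473159790039, 36.11111068725586), 6.34019136428833) [508.5 -17.7] -8.158034390155262 -137.32602516240726 0.89
((235.1211395263672, 213.72015380859375), (19.103544235229492, 35.519737243652344), 6.709836483001709) [553.3 260. ] 1.9737851709641467 143.69659266445805 0.73
```

View pics/t6.png

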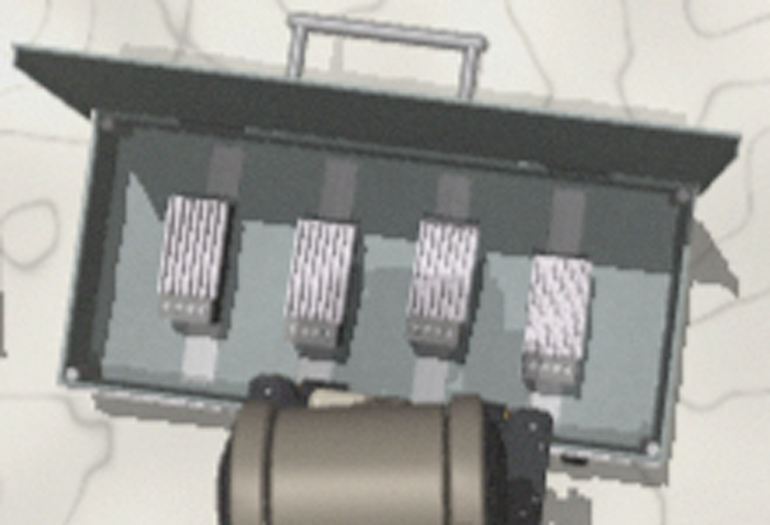

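The leftmost module, now at (195,262), has shifted left. The other three are where they were, so the leftmost one is loose. The cover is still open.

Run:
```python
from h import *
plan((555,261.5,160,-97.1),(555,261.5,90,-97.1),(555,261.5,36,-97.1))
```

```text
from [427.1  89.7 201.7] -96.93
[[-0.0213, 0.0083, -0.0372, np.float64(0.03)], [-0.0212, 0.0083, -0.0372, np.float64(0.03)], [-0.0212, 0.0083, -0.0372, np.float64(0.03)], [-0.0212, 0.0083, -0.0372, np.float64(0.03)], [-0.0212, 0.0083, -0.0372, np.float64(0.03)]]
[[0.0, 0.035, 0.0, np.float64(-0.0)], [0.0, 0.035, 0.0, np.float64(-0.0)], [0.0, 0.027, 0.0, np.float64(-0.0)], [0.0, 0.027, 0.0, np.float64(-0.0)]]
```

arm_command(deltas=[[-0.0213,0.0083,-0.0372,0],[-0.0212,0.0083,-0.0372,0],[-0.0212,0.0083,-0.0372,0],[-0.0212,0.0083,-0.0372,0],[-0.0212,0.0083,-0.0372,0]])

```text
time: 19.3
tool_pos: [555.9, 263.2, 159.5]
tcp_rot: [-1.571, -0.0, 3.021]
contact_force: [0.9, 0.4, -0.1]
grip_width: 70.3
```

arm_command(deltas=[[0,0.02,0,0],[0,0.02,0,0],[0,0,0,0],[0,0,0,0]])

```text
time: 19.7
tool_pos: [555.2, 261.3, 120.3]
tcp_rot: [-1.57, -0.001, 3.019]
contact_force: [0.6, 0.2, 0.7]
grip_width: 70.2
```

arm_command(deltas=[[0,0.03,0,0],[0,0.03,0,0],[0,0.0145,0,0],[0,0.01,0,0],[0,0,0,0]])

```text
time: 20.2
tool_pos: [555.4, 260.8, 35.7]
tcp_rot: [-1.57, -0.001, 3.018]
contact_force: [0.0, -0.2, -0.1]
grip_width: 70.3
```

arm_command(deltas=[[0,0,0,0],[0,0,0,0],[0,0,0,0],[0,0,0,0],[0,0,0,0]], claw=255)

```text
time: 20.7
tool_pos: [556.0, 261.2, 36.7]
tcp_rot: [-1.572, 0.001, 3.018]
contact_force: [-0.6, 0.8, 4.4]
grip_width: 43.6
```

arm_command(deltas=[[0,0,0,0],[0,0,0,0],[0,0,0,0]])

```text
time: 21.0
tool_pos: [556.0, 261.2, 36.7]
tcp_rot: [-1.572, 0.001, 3.018]
contact_force: [-0.9, 1.1, 5.4]
grip_width: 43.8
```

arm_command(deltas=[[0,-0.01,0,0],[0,-0.025,0,0],[0,-0.035,0,0],[0,-0.035,0,0],[0,-0.035,0,0]])

```text
time: 21.5
tool_pos: [554.9, 260.6, 177.1]
tcp_rot: [-1.57, -0.001, 3.018]
contact_force: [0.0, 0.3, -2.1]
grip_width: 43.3
```

arm_command(deltas=[[0,0,0,0],[0,0,0,0]])

```text
time: 21.7
tool_pos: [555.3, 260.7, 176.3]
tcp_rot: [-1.571, 0.001, 3.018]
contact_force: [-0.8, -0.1, -2.2]
grip_width: 43.9
```

Run:
```python
from h import *
o=bot.get_obs();print(o['contact_force'],o['grip_width'])
plan((453.4,-345.2,170,-82.3),step=38)
p=vision.capture('scene');save(p,'s7')
```

```text
[-0.82846234 -0.07984712 -2.21452236] 43.89472071461445
from [555.3 260.7 176.3] -97.11
[[0.0015, 0.0004, 0.0361, np.float64(-0.87)], [0.0021, 0.0004, 0.0361, np.float64(-0.87)], [0.0026, 0.0004, 0.036, np.float64(-0.87)], [0.0032, 0.0004, 0.036, np.float64(-0.87)], [0.0037, 0.0004, 0.036, np.float64(-0.87)]]
[[0.0043, 0.0004, 0.0359, np.float64(-0.87)], [0.0048, 0.0004, 0.0358, np.float64(-0.87)], [0.0054, 0.0004, 0.0357, np.float64(-0.87)], [0.0059, 0.0004, 0.0357, np.float64(-0.87)], [0.0064, 0.0004, 0.0356, np.float64(-0.87)]]
[[0.007, 0.0004, 0.0355, np.float64(-0.87)], [0.0075, 0.0004, 0.0354, np.float64(-0.87)], [0.0081, 0.0004, 0.0352, np.float64(-0.87)], [0.0086, 0.0004, 0.0351, np.float64(-0.87)], [0.0091, 0.0004, 0.035, np.float64(-0.87)]]
[[0.0097, 0.0004, 0.0348, np.float64(-0.87)], [0.0102, 0.0004, 0.0347, np.float64(-0.87)]]
```

View pics/s7.png

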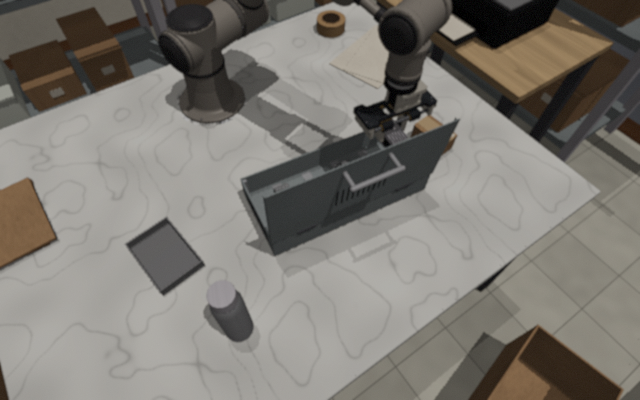

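The module is held at about (398,130). The measured load is 2.2 N, which fits 0.25 kg, and the cover is open. Next I'll carry it to the tray.

arm_command(deltas=[[0.0015,0,0.02,-0.9],[0.002,0,0.036,-0.9],[0.0026,0,0.036,-0.9],[0.0032,0,0.036,-0.9],[0.0037,0,0.036,-0.9]])

```text
time: 22.25
tool_pos: [526.2, 97.3, 173.9]
tcp_rot: [-1.57, -0.004, 3.097]
contact_force: [0.9, 0.6, -2.1]
grip_width: 43.7
```

arm_command(deltas=[[0.0043,0,0.036,-0.9],[0.0048,0,0.036,-0.9],[0.0054,0,0.036,-0.9],[0.0059,0,0.036,-0.9],[0.0064,0,0.036,-0.9]])

```text
time: 22.75
tool_pos: [496.9, -82.0, 174.1]
tcp_rot: [-1.572, -0.004, -3.108]
contact_force: [0.4, 0.8, -1.6]
grip_width: 43.6
```

arm_command(deltas=[[0.007,0,0.0355,-0.9],[0.0075,0,0.0355,-0.9],[0.008,0,0.035,-0.9],[0.0086,0,0.035,-0.9],[0.009,0,0.035,-0.9]])

```text
time: 23.25
tool_pos: [468.4, -260.0, 174.0]
tcp_rot: [-1.574, -0.003, -3.03]
contact_force: [0.7, -0.2, -2.5]
grip_width: 44.1
```

arm_command(deltas=[[0.0097,0,0.035,-0.9],[0.01,0,0.035,-0.4],[0,0,0.01,0],[0,0,0,0],[0,0,0,0]])

```text
time: 23.75
tool_pos: [459.5, -339.7, 174.6]
tcp_rot: [-1.574, -0.002, -3.007]
contact_force: [0.5, 0.7, -1.6]
grip_width: 44.3
```

Run:
```python
from h import *
o=bot.get_obs();print(o['contact_force'],o['grip_width'])
p=vision.capture('top')
for q in vision.regions_of(p,'tray')[:1]: 
    w=np.argwhere(q['mask']);print(w.min(0),w.max(0))
cv2.imwrite('pics/t8.png',cv2.convertScaleAbs(cv2.resize(p["img"][190:310,400:520,::-1],None,fx=5,fy=5,interpolation=cv2.INTER_CUBIC),alpha=1.8))
t=[(531.3,-275.1),(545,-392.4),(376.9,-416.2),(360.5,-297.1)];t=np.array(t)
print([np.linalg.norm(t[i]-t[i-1]) for i in range(4)])
plan((453.4,-345.2,100,-82.3),(453.4,-345.2,48,-82.3),step=35)
```

```text
[ 0.53942416  0.71187184 -1.64116684] 44.308815972547464
[217 432] [284 478]
[np.float64(172.21103332829748), np.float64(118.09733273872018), np.float64(169.77647069014012), np.float64(120.22383291178164)]
from [ 460.  -339.4  175.4] -82.23
[[0.0024, 0.0251, 0.0016, np.float64(0.02)], [0.0024, 0.0251, 0.0016, np.float64(0.02)], [0.0024, 0.0251, 0.0016, np.float64(0.02)], [0.0, 0.026, 0.0, np.float64(-0.0)], [0.0, 0.026, 0.0, np.float64(-0.0)]]
```

View pics/t8.png

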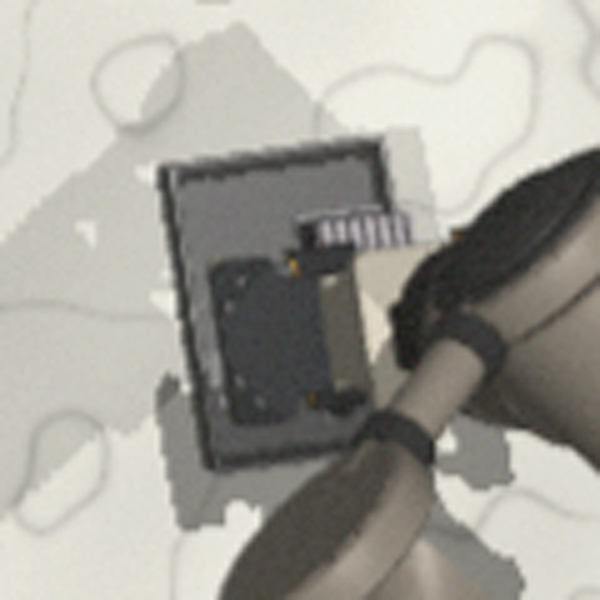

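The module is in the fingers above the tray, at about (360,230) in the crop. It looks shifted to the right because it is high. The tray's corners are at (162,170), (385,148) and (210,465).

arm_command(deltas=[[0.0024,0.025,0.0016,0],[0.0024,0.025,0.0016,0],[0.0024,0.025,0.0016,0],[0,0.02,0,0],[0,0,0,0]])

```text
time: 24.35
tool_pos: [452.3, -344.1, 78.4]
tcp_rot: [-1.576, -0.004, -3.006]
contact_force: [-0.2, 1.1, -3.2]
grip_width: 43.7
```

arm_command(deltas=[[0,0.02,0,0],[0,0.015,0,0],[0,0.006,0,0],[0,0,0,0],[0,0,0,0]])

```text
time: 24.85
tool_pos: [454.1, -346.9, 41.1]
tcp_rot: [-1.569, 0.001, -3.007]
contact_force: [-0.4, 0.0, -1.6]
grip_width: 43.9
```

arm_command(deltas=[[0,0.004,0,0],[0,0.004,0,0],[0,0.002,0,0],[0,0,0,0],[0,0,0,0]])

```text
time: 25.35
tool_pos: [453.4, -346.7, 29.9]
tcp_rot: [-1.571, -0.0, -3.007]
contact_force: [0.4, 0.2, -1.8]
grip_width: 43.7
```

arm_command(deltas=[[0,0.001,0,0],[0,0.001,0,0],[0,0,0,0]])

```text
time: 25.65
tool_pos: [453.5, -346.9, 28.7]
tcp_rot: [-1.57, 0.0, -3.007]
contact_force: [-1.3, 1.4, 3.7]
grip_width: 43.7
```

Contact force on the floor is up to +3.7 N, so I'll release.

arm_command(deltas=[[0,0,0,0],[0,0,0,0],[0,0,0,0],[0,0,0,0]], claw=100)

```text
time: 26.05
tool_pos: [453.5, -346.7, 27.9]
tcp_rot: [-1.571, -0.0, -3.007]
contact_force: [-0.6, 0.2, -0.6]
grip_width: 55.5
```

arm_command(deltas=[[0,-0.01,0,0],[0,-0.02,0,0],[0,-0.03,0,0],[0,-0.04,0,0],[0,-0.04,0,0]])

```text
time: 26.55
tool_pos: [453.2, -346.4, 169.8]
tcp_rot: [-1.571, -0.0, -3.007]
contact_force: [1.2, -0.6, 0.4]
grip_width: 55.6
```

arm_command(deltas=[[0.04,-0.01,0,0],[0.04,-0.01,0,0],[0.0,0,0.045,0],[0.0,0,0.045,0],[0.0,0,0.0,0]])

```text
time: 27.05
tool_pos: [385.8, -451.3, 188.5]
tcp_rot: [-1.567, 0.001, -3.011]
contact_force: [0.4, -0.6, -0.3]
grip_width: 56.0
```

Run:
```python
from h import *
np.set_printoptions(precision=1,suppress=True)
o=bot.get_obs();print(o['tool_pos'],o['contact_force'],o['grip_width'],o['time'])
p=vision.capture('top')
print([(world(p,r['xyz']),r['confidence']) for r in vision.find_in(p,'module_a')])
s=vision.capture('scene')
a=cv2.resize(p["img"][140:300,180:500,::-1],None,fx=2,fy=2); b=s['img'][100:360,:,::-1]
cv2.imwrite('pics/f9.png',cv2.convertScaleAbs(np.vstack([a,b]),alpha=1.4))
```

```text
[ 385.8 -451.3  188.5] [ 0.4 -0.6 -0.3] 56.028592888119775 27.05
[(array([ 458.7, -344. ,   46.6]), 0.94), (array([506.5, -15.5,  56.1]), 0.93), (array([543.7,  69.3,  56.7]), 0.89), (array([537.3, 161.8,  55.4]), 0.66)]
```

View pics/f9.png

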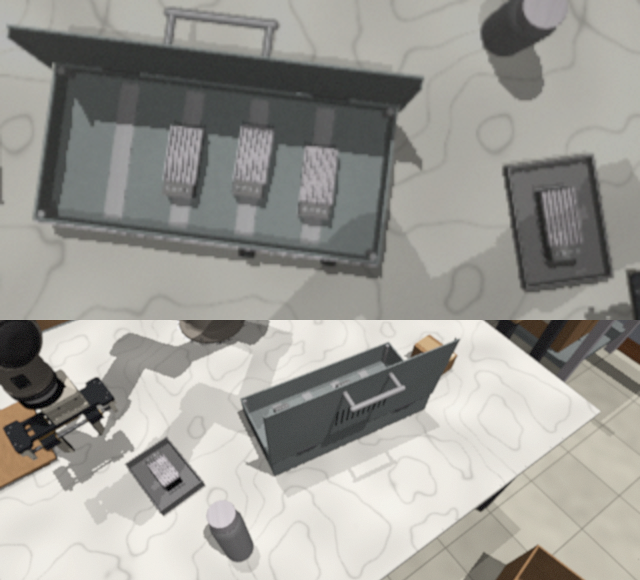

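The module stands flat in the tray at about (562,225). The cover is open, the other three modules are in place, and the flask and carton have not moved. The arm is clear of everything.

```bash
python3 -c "
from h import *
print(job.close_job())"
```

```text
the job is handed in; nothing more can be done
None
```

The loose module was the one at the case's far left (+y) end. It now stands flat on its base in the returns tray, the cover is open, and the job is handed in at about 27 s of the 72 s allowed.

- **Cover:** I swung it up by its handle to about 1.6 rad. I worked that angle out from the arm's path and did not measure it directly; the last picture shows the cover standing open.
- **Finding the loose module:** The left-end module slid several millimetres at 1–3 N. The other three did not move. The probing force on two of them reached about 15 N, more than a light nudge needs, though no shift showed in the pictures afterwards.
- **Placing:** I lowered the module until the tool felt the tray floor (3.7 N), opened the fingers and withdrew.
- **Last checks:** The final pictures put the module's top at about (459, -344, 47) mm, against roughly 52 mm expected if it is flat on the tray floor. That is slightly more than the network's stated 4 mm. The network gave about 56 mm for the case modules, whose tops are at 60 mm, so it reads low there too.
- **Other items:** The remaining modules, flask and carton look unmoved, judged by eye from the pictures apart from the network's module positions. One network reading of a clipped module was about 5 mm off its earlier one, which I took as noise because the picture showed no shift. The robot was touching nothing at hand-in.

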